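# Cap check on the flux bottles

## Task

Some of the flux bottles in the plywood rack were capped carelessly, and only a twist of the cap tells which: a loose cap turns, a tight one does not. Screw every loose cap clockwise until it is fully home, and stand those bottles upright in the blue recheck tray; the tight-capped bottles must end up standing in their own pockets of the rack. Do not disturb the other things on the bench.

Things in the scene. Friction and masses are not known exactly. Their poses are not given: they have to be found in the camera images.
- rack: fixed plywood bottle rack, 200 (x) x 290 (y) x 20 mm high, with six square pockets, 49 mm wide and 16 mm deep, centred at x = -44 and +44, y = -88, 0 and +88 mm; origin at the centre of its underside, pocket floors 4 mm above it; a bottle in a pocket can turn only about 4 degrees
- tray: blue shallow open tray standing loose on the bench, the recheck tray: 160 (x) x 280 (y) x 26 mm high, walls and floor 5 mm thick; origin at the centre of its underside
- bottle_a: square white plastic bottle with a ribbed black screw cap, one of up to six look-alikes standing in the rack (None if absent): body 46 x 46 x 60 mm, round neck 26 mm across, then the cap, 36 mm across, from 74 to 98 mm above the base; 140 to 230 g; origin at the centre of its base, z up through the cap. The cap is captive: the bottle can be lifted by it
- bottle_b: square white plastic bottle with a ribbed black screw cap, one of up to six look-alikes standing in the rack (None if absent): body 46 x 46 x 60 mm, round neck 26 mm across, then the cap, 36 mm across, from 74 to 98 mm above the base; 140 to 230 g; origin at the centre of its base, z up through the cap. The cap is captive: the bottle can be lifted by it
- bottle_c: square white plastic bottle with a ribbed black screw cap, one of up to six look-alikes standing in the rack (None if absent): body 46 x 46 x 60 mm, round neck 26 mm across, then the cap, 36 mm across, from 74 to 98 mm above the base; 140 to 230 g; origin at the centre of its base, z up through the cap. The cap is captive: the bottle can be lifted by it
- bottle_d: square white plastic bottle with a ribbed black screw cap, one of up to six look-alikes standing in the rack (None if absent): body 46 x 46 x 60 mm, round neck 26 mm across, then the cap, 36 mm across, from 74 to 98 mm above the base; 140 to 230 g; origin at the centre of its base, z up through the cap. The cap is captive: the bottle can be lifted by it
- bottle_e: square white plastic bottle with a ribbed black screw cap, one of up to six look-alikes standing in the rack (None if absent): body 46 x 46 x 60 mm, round neck 26 mm across, then the cap, 36 mm across, from 74 to 98 mm above the base; 140 to 230 g; origin at the centre of its base, z up through the cap. The cap is captive: the bottle can be lifted by it
- bottle_f: square white plastic bottle with a ribbed black screw cap, one of up to six look-alikes standing in the rack (None if absent): body 46 x 46 x 60 mm, round neck 26 mm across, then the cap, 36 mm across, from 74 to 98 mm above the base; 140 to 230 g; origin at the centre of its base, z up through the cap. The cap is captive: the bottle can be lifted by it
- cap_a (a joint): turn of bottle_a's cap, rad: grows as it is unscrewed (anticlockwise from above). Zero is an arbitrary mark and each bottle comes home at another reading: the number alone does not tell tight from loose. A tight cap does not turn (holds 5 N m; the fingers slip). A loose cap turns at under 0.1 N m and starts 0.7 to 1.9 rad short of its hard stop, where it is fully home
- cap_b (a joint): turn of bottle_b's cap, rad: grows as it is unscrewed (anticlockwise from above). Zero is an arbitrary mark and each bottle comes home at another reading: the number alone does not tell tight from loose. A tight cap does not turn (holds 5 N m; the fingers slip). A loose cap turns at under 0.1 N m and starts 0.7 to 1.9 rad short of its hard stop, where it is fully home
- cap_c (a joint): turn of bottle_c's cap, rad: grows as it is unscrewed (anticlockwise from above). Zero is an arbitrary mark and each bottle comes home at another reading: the number alone does not tell tight from loose. A tight cap does not turn (holds 5 N m; the fingers slip). A loose cap turns at under 0.1 N m and starts 0.7 to 1.9 rad short of its hard stop, where it is fully home
- cap_d (a joint): turn of bottle_d's cap, rad: grows as it is unscrewed (anticlockwise from above). Zero is an arbitrary mark and each bottle comes home at another reading: the number alone does not tell tight from loose. A tight cap does not turn (holds 5 N m; the fingers slip). A loose cap turns at under 0.1 N m and starts 0.7 to 1.9 rad short of its hard stop, where it is fully home
- cap_e (a joint): turn of bottle_e's cap, rad: grows as it is unscrewed (anticlockwise from above). Zero is an arbitrary mark and each bottle comes home at another reading: the number alone does not tell tight from loose. A tight cap does not turn (holds 5 N m; the fingers slip). A loose cap turns at under 0.1 N m and starts 0.7 to 1.9 rad short of its hard stop, where it is fully home
- cap_f (a joint): turn of bottle_f's cap, rad: grows as it is unscrewed (anticlockwise from above). Zero is an arbitrary mark and each bottle comes home at another reading: the number alone does not tell tight from loose. A tight cap does not turn (holds 5 N m; the fingers slip). A loose cap turns at under 0.1 N m and starts 0.7 to 1.9 rad short of its hard stop, where it is fully home
- board: bystander: loose green circuit board, 85 x 50 x 6 mm (parts on it to 14 mm), origin under its centre
- housing1: bystander: loose green sheet-metal housing, 100 x 60 x 33 mm, origin under its centre
- housing2: bystander: a second such housing
- screwdriver: bystander: loose screwdriver lying on the bench
- reel: bystander: loose solder reel standing on its flange, 52 mm across, 32 mm high
- tumbler: bystander: loose dark steel drinking tumbler, 74 mm across, 185 mm tall
Mind the look-alikes: they are no part of the job. Leave any pink or red look-alike of the bottle_e alone.

How it is judged:
By the outcome, as a careful person would: the job done as asked, in the order asked, and still so for the second after the job is handed in, with the robot touching nothing.
Of bottle_a, bottle_b, bottle_c, bottle_d, bottle_e, bottle_f only 5 to 6 are there at a start; the rules pass over those that are not, and their reading is None.
At some moment in a run one of tray may be knocked a few centimetres aside while the robot is not near it.
It also fails if it takes over 210 s, if anything falls off the work surface, if the arm or the gripper's body presses on something with over 40 N, if the wrist force passes 120 N, or if a joint passes its speed limit or range.

## Robot

A 7-joint arm with a two-finger parallel gripper is mounted at the origin on the work surface. World frame = base frame: x ahead of the robot, y to its left, z up, the work surface at z = 0. Lengths are in m, angles in rad, forces in N, time in s.
With the tool pointing down it reaches from about 0.425 to 0.875 m from the base axis. Payload 4.7 kg.
Tool frame: the origin (TCP) lies at the centre of the arm's flange, where the gripper is bolted on; the fingertips stand 173 mm ahead of it and the grasp point (between the pads) lies 155 mm ahead of it; z points along the fingers, y is the line along which they close (so a half turn about z gives the same grasp; the last joint's range is limited). The gripper opens to 85 mm and grips with 20 to 120 N. Pads are 22 mm wide; open, the fingers measure 114 mm over their backs; the gripper's body (76 mm by 85 mm) begins 54 mm behind the grasp point. The pads swing forward as they close: fully open they stand 13 mm farther back than shut.
Start: joints at [-1.213, 0.321, -0.07, 1.45, 0.023, 1.371, -0.057], TCP at [0.219, 0.612, 0.405] pointing down, gripper open.
Joint ranges: [-2.86, 2.86], [-0.3, 2.09], [-1.38, 1.24], [0.06, 2.45], [-1.56, 4.7], [0.09, 2.05], [-2.69, 2.69]. Speed limits (rad/s): [2.57, 2.57, 3.14, 3.14, 3.14, 3.14, 3.14].

## Interface

Orientations are given as a unit quaternion [x, y, z, w].
In Python, from cell import r gives the robot as it stands.
- The arm moves only by the tool carry_out, never from a script. Its argument "motion" is one flat list of numbers, 6 for each row, row after row: the shift along the tool's x, y, z in mm, then the turn, a rotation vector about the tool's x, y, z in degrees. A call has 1 to 5 rows; each row shifts and turns the commanded pose from where the row before left it, along the tool's axes as they then stand; what a row does not reach is not made up. A row lasts 1/8 s, in which the tool goes at most 62.5 mm and 10.7 degrees, less where a joint would pass 70% of its speed; a pose out of reach is approached as far as the arm can. A call is refused whole if a number of a shift passes 62.5 or a number of a turn 10.7, either way. A call with a gripper value outside its range is refused whole. "fingers" is the finger opening in mm, from 0 to 85.4, set as the call begins (left out, the last holds). The fingers move at their own pace and stop on an object; "force" is the grip in N (left out, the last holds). Time passes only in rows, so rows that do not move let the fingers close. It gives the time, the measured TCP pose, the force, the opening and the grip force at its end, in the units of the state.
- r.read_state(): the state, without advancing time (a new reading comes with each control period).
- r.read_camera(name): name is "side" or "top" or "wrist"; returns the picture (420x560x3 uint8, blue, green, red); there is no depth.
- r.get_calibration(name): a dict with "fx", "fy", "cx", "cy" (pixels), "world_to_cam" (4x4, takes a point from world to camera coordinates); the wrist camera has in their place "hand_eye" (4x4, takes a point from camera to tool coordinates, whose origin is the TCP and whose axes are the flange's). Camera axes: x right, y up, looking along -z (the intrinsics and any distortion apply to the point x, -y, -z); pixel columns grow to the right and rows downward; lengths in m; the calibration is good to about 2 mm. A picture is of the moment at which its call begins: read the wrist's pose just before it. get_calibration takes no time and is no camera call.
- r.finish_job(): hands the job in; it is judged then, once.
The state is a dict: "time_s": time; "joints": joint angles; "joint_velocities": joint speeds; "joint_efforts": joint torques, N m; "position": TCP position; "tcp_rot": TCP orientation; "force": force on the tool from outside, world axes, zero at the start; "moment": the same for the moment, N m; "finger_gap": finger opening in m; "finger_force": force on a finger pad.
Only numpy, scipy, OpenCV 4.12 (cv2) and the standard library are available. Lean on these libraries where they do the work, as an engineer would, in place of code of your own. Each camera call takes 0.05 s, during which the arm holds its last target. There are 200 camera calls.

## Working session

There is one attempt and no reset: what is moved stays moved. The work goes in short steps, Python scripts to look and compute and a tool call to move; the robot and the scene stay as the last step left them, time stands still between calls to the robot, and variables do not carry over. Pictures are saved under pics/ and viewed, at most 14 in all, crops included, and the job is handed in when it is done.

Besides the shell and the picture viewer there is one more tool, called after "Request:" by a JSON object that holds its "method" and its "body". carry_out: Moves the arm, as the interface text tells. Its arguments: {"type":"object","properties":{"motion":{"type":"array"},"fingers":{"type":"number"},"force":{"type":"number"}},"required":["motion"]}

```bash
mkdir -p pics; ls; python3 - <<'E'
from cell import r
import cv2
s=r.read_state();print(s)
for n in ("top","side"):
    cv2.imwrite(f"pics/{n}0.png",r.read_camera(n));c=r.get_calibration(n);print(n,c)
print(r.get_calibration("wrist"))
E
```

```text
pics
{'time_s': 0.0, 'joints': array([-1.21292414,  0.3218204 , -0.07009671,  1.45165916,  0.0226208 ,
        1.37077717, -0.05687381]), 'joint_velocities': array([ 0.00128814,  0.00105051,  0.00062299,  0.0016656 ,  0.00012351,
        0.00160757, -0.00118313]), 'joint_efforts': array([-8.69883788e-04, -4.93594694e+01, -3.83047024e-01, -3.14330399e+01,
        1.29349643e-02,  1.13022342e-02,  4.93161053e-06]), 'position': array([0.21903693, 0.61177185, 0.40363292]), 'tcp_rot': array([ 1.71005441e-01,  9.85269638e-01, -9.32563356e-04, -1.04462377e-04]), 'force': array([ 0.1584311 , -0.05331436,  0.13006842]), 'moment': array([ 0.03326269,  0.0290763 , -0.0114968 ]), 'finger_force': 0.0, 'finger_gap': 0.08590082025740994}
top {'fx': 418.7270962165096, 'fy': 418.7270962165096, 'cx': 275.41839115505076, 'cy': 202.52140643577852, 'world_to_cam': array([[ 0.02683211, -0.99961529,  0.00702222, -0.00983914],
       [ 0.98208788,  0.02767094,  0.18638055, -0.58255717],
       [-0.18650316,  0.00189546,  0.98245253, -1.21592485],
       [ 0.        ,  0.        ,  0.        ,  1.        ]])}
side {'fx': 425.9090312872622, 'fy': 425.9090312872622, 'cx': 282.89314977836636, 'cy': 208.4146863758472, 'world_to_cam': array([[ 0.72601326, -0.68763162,  0.00821578, -0.42279688],
       [ 0.41408307,  0.446672  ,  0.79310739, -0.27922391],
       [-0.54903548, -0.57240447,  0.60902641, -1.0072794 ],
       [ 0.        ,  0.        ,  0.        ,  1.        ]])}
{'fx': 363.8492702097652, 'fy': 363.8492702097652, 'cx': 275.57855931988746, 'cy': 210.17181413804167, 'hand_eye': array([[ 1.72866350e-04,  9.49177460e-01,  3.14741353e-01,
         8.06756901e-02],
       [ 9.99999905e-01, -3.81893487e-05, -4.34063916e-04,
         4.59547902e-04],
       [-3.99983918e-04,  3.14741398e-01, -9.49177377e-01,
         3.04196227e-02],
       [ 0.00000000e+00,  0.00000000e+00,  0.00000000e+00,
         1.00000000e+00]])}
```

View pics/top0.png

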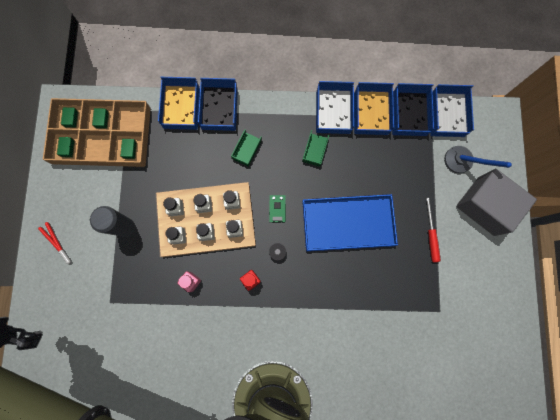

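View pics/side0.png

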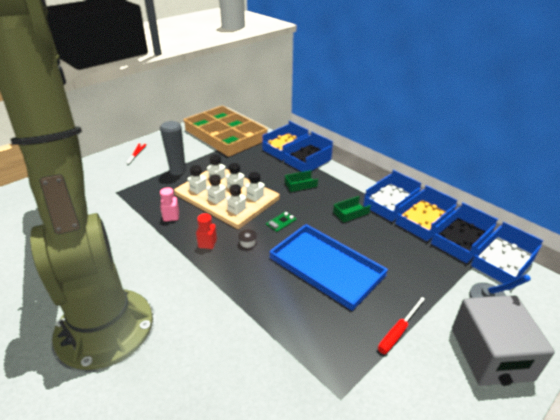

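Six bottles stand in the rack: caps at top-view px (173,205), (202,200), (231,198), (176,235), (204,231) and (234,227). The tray is at about (350,223). The pink and red decoys are at (189,282) and (251,282), the tumbler at (105,220). Next I measure these.

```bash
cat > h.py <<'E'
import numpy as np, cv2
from scipy.spatial.transform import Rotation as R
from cell import r
def ray(name,px,z,st=None):
    """pixels (n,2) -> world points on plane z"""
    c=r.get_calibration(name); px=np.atleast_2d(px).astype(float)
    d=np.c_[(px[:,0]-c["cx"])/c["fx"],-(px[:,1]-c["cy"])/c["fy"],-np.ones(len(px))]
    if name=="wrist":
        T=np.eye(4);T[:3,:3]=R.from_quat(st["tcp_rot"]).as_matrix();T[:3,3]=st["position"];T=T@c["hand_eye"]
    else: T=np.linalg.inv(c["world_to_cam"])
    o=T[:3,3]; d=d@T[:3,:3].T
    return (o+d*((z-o[2])/d[:,2])[:,None])[:,:2]
def proj(name,p):
    c=r.get_calibration(name);q=c["world_to_cam"]@np.r_[p,1]
    return c["fx"]*q[0]/-q[2]+c["cx"], -c["fy"]*q[1]/-q[2]+c["cy"]
def big(mask): 
    return max(cv2.findContours(mask,cv2.RETR_EXTERNAL,cv2.CHAIN_APPROX_NONE)[0],key=cv2.contourArea)
def box(name,hsvlo,hsvhi,z,roi,st=None,img=None):
    """hull of the colour mask in roi, cast on z -> centre, sizes, angle"""
    im=r.read_camera(name) if img is None else img
    m=cv2.inRange(cv2.cvtColor(im,cv2.COLOR_BGR2HSV),np.array(hsvlo),np.array(hsvhi))
    k=np.zeros_like(m);k[roi[1]:roi[3],roi[0]:roi[2]]=255;m&=k
    w=ray(name,big(m)[:,0],z,st)
    return cv2.minAreaRect((w*1000).astype(np.float32))
def tray(z=0.026): return box("top",(105,150,60),(125,255,255),z,(260,170,440,290))
def rel(p,yaw,st=None):
    """shift (mm, tool axes) and turn (deg) to TCP p, tool-y heading yaw (deg), pointing down; TCP state"""
    st=st or r.read_state(); Q=R.from_quat(st["tcp_rot"])
    y=np.array([np.cos(np.radians(yaw)),np.sin(np.radians(yaw)),0]);z=np.array([0,0,-1.])
    T=R.from_matrix(np.c_[np.cross(y,z),y,z])
    return np.round(Q.inv().apply(np.array(p)-st["position"])*1000,1),np.round((Q.inv()*T).as_rotvec(degrees=True),1)
E
python3 - <<'E'
from h import *
im=cv2.imread("pics/top0.png")
print("tray",box("top",(105,150,60),(125,255,255),.026,(290,180,410,265),img=im))
print("rack",box("top",(8,40,120),(28,200,255),.020,(145,170,265,265),img=im))
hsv=cv2.cvtColor(im,cv2.COLOR_BGR2HSV)
# caps: dark blobs inside the rack
m=cv2.inRange(im,(0,0,0),(60,60,60));k=np.zeros_like(m);k[187:245,160:248]=255;m&=k
n,l,s,c=cv2.connectedComponentsWithStats(m)
for i in range(1,n):
    if s[i,4]>60: print(s[i],c[i].round(1),ray("top",c[i],.102).round(3))
print("tumbler top",ray("top",(105,219),.185),"pink",ray("top",(189,281),.05),"red",ray("top",(251,280),.05),"reel",ray("top",(278,252),.03))
st=r.read_state();print("tool y yaw",np.degrees(np.arctan2(*R.from_quat(st["tcp_rot"]).as_matrix()[1::-1,1])))
E
```

```text
tray ((533.0254516601562, -222.89227294921875), (161.49183654785156, 280.78765869140625), 4.981545448303223)
rack ((533.6048583984375, 223.9554443359375), (202.37721252441406, 292.9567565917969), 8.393122673034668)
tumbler top [[0.49987098 0.46353503]] pink [[0.34180024 0.25364665]] red [[0.34957806 0.07175657]] reel [[ 0.43513264 -0.00577049]]
tool y yaw 70.30175124915321
```

```bash
cat >> h.py <<'E'
RACK=np.array([.5336,.2240]);RY=8.39
def pocket(i,j,c=None,yaw=None):
    c=RACK if c is None else c; a=np.radians(RY if yaw is None else yaw)
    return c+np.array([[np.cos(a),-np.sin(a)],[np.sin(a),np.cos(a)]])@[(-.044,.044)[i],(-.088,0,.088)[j]]
E
python3 - <<'E'
from h import *
for i in (0,1):
  for j in (0,1,2):
    p=pocket(i,j);print(i,j,p.round(4),"heading",np.degrees(np.arctan2(p[1],p[0])).round(1))
print(rel([.42,.224,.42],90))
E
```

```text
0 0 [0.5029 0.1305] heading 14.5
0 1 [0.4901 0.2176] heading 23.9
0 2 [0.4772 0.3046] heading 32.6
1 0 [0.59   0.1434] heading 13.7
1 1 [0.5771 0.2304] heading 21.8
1 2 [0.5643 0.3175] heading 29.4
(array([-319.9, -297.4,  -15.7]), array([ -0.1,  -0. , -19.7]))
```

Request:
{"method": "carry_out", "body": {"motion": [-52,-33,0,0,0,0,-52,-33,0,0,0,0,-52,-33,0,0,0,0,-52,-33,0,0,0,0,-52,-33,0,0,0,0], "fingers": 70, "force": 30}}

```text
time_s: 0.72
position: [0.4092, 0.3671, 0.4045]
tcp_rot: [0.171, 0.985, -0.0, -0.0]
force: [0.4, -0.0, 0.1]
finger_gap: 0.0697
finger_force: 0.0
```

Request:
{"method": "carry_out", "body": {"motion": [-52,-33,0,0,0,0,-52,-33,0,0,0,0,-52,-33,0,0,0,0,0,0,0,0,0,-10,0,0,0,0,0,-10]}}

```text
time_s: 1.35
position: [0.5222, 0.222, 0.4042]
tcp_rot: [-0.004, 1.0, -0.0, -0.0]
force: [-0.5, -0.6, -0.6]
finger_gap: 0.0699
finger_force: 0.0
```

```bash
python3 - <<'E'
from h import *
st=r.read_state();im=r.read_camera("wrist");cv2.imwrite("pics/w1.png",im);import pickle;pickle.dump(st,open("st1.pkl","wb"))
print(st["position"],st["joints"][[0,6]],st["tcp_rot"])
print(box("wrist",(8,40,120),(28,200,255),.020,(0,0,560,420),st,im))
E
```

```text
[0.52221364 0.22203585 0.40416755] [-0.65886034  1.15948417] [-4.29100370e-03  9.99990665e-01 -1.67820512e-04 -4.78954455e-04]
((532.8794555664062, 223.71278381347656), (201.54283142089844, 291.0376281738281), 8.425761222839355)
```

View pics/w1.png

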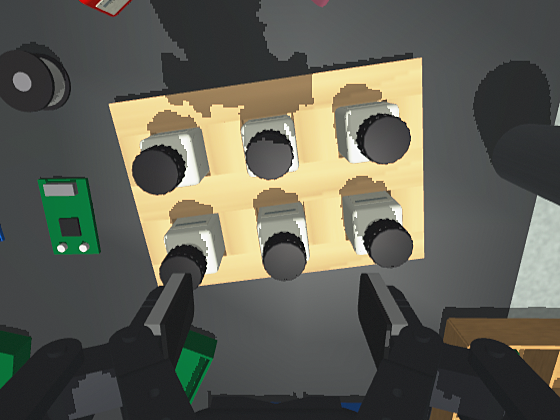

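Wrist view: six black caps, two rows of three, rack pose agrees with the top view within 1 mm. I start with the far middle bottle.

Request:
{"method": "carry_out", "body": {"motion": [-55,8,0,0,0,0,0,0,54,0,0,0,0,0,54,0,0,0,0,0,40,0,0,0,0,0,14,0,0,0]}}

```text
time_s: 2.02
position: [0.5755, 0.2312, 0.2395]
tcp_rot: [-0.002, 1.0, -0.001, -0.002]
force: [-1.0, 0.3, 0.6]
finger_gap: 0.07
finger_force: 0.0
```

Request:
{"method": "carry_out", "body": {"motion": [0,0,0,0,0,0,0,0,0,0,0,0,0,0,0,0,0,0,0,0,0,0,0,0], "fingers": 20, "force": 30}}

```text
time_s: 2.52
position: [0.5776, 0.2316, 0.2448]
tcp_rot: [-0.002, 1.0, 0.001, 0.002]
force: [0.0, -0.3, 4.8]
finger_gap: 0.0351
finger_force: 31.2
```

```bash
cat > s.py <<'E'
from h import *
s=r.read_state();y=R.from_quat(s["tcp_rot"]).as_matrix()[:,1]
print("t",round(s["time_s"],2),"p",s["position"].round(4),"yaw",np.degrees(np.arctan2(y[1],y[0])).round(1),"F",s["force"].round(1),"M",s["moment"].round(3),"gap",round(s["finger_gap"],4),"ff",round(s["finger_force"],1),"j7",s["joints"][6].round(2))
E
python3 s.py
```

```text
t 2.52 p [0.5776 0.2316 0.2448] yaw 90.3 F [ 0.  -0.3  4.8] M [-0.074 -0.023  0.028] gap 0.0351 ff 31.2 j7 1.23
```

Request:
{"method": "carry_out", "body": {"motion": [0,0,0,0,0,7,0,0,0,0,0,7,0,0,0,0,0,6]}}

```text
time_s: 2.9
position: [0.5776, 0.2312, 0.2448]
tcp_rot: [0.173, 0.985, 0.001, 0.001]
force: [-0.9, -2.4, 6.9]
finger_gap: 0.0354
finger_force: 31.2
```

```bash
python3 s.py
```

```text
t 2.9 p [0.5776 0.2312 0.2448] yaw 70.1 F [-0.9 -2.4  6.9] M [-0.377  0.092  0.084] gap 0.0354 ff 31.2 j7 0.9
```

Request:
{"method": "carry_out", "body": {"motion": [0,0,0,0,0,5,0,0,0,0,0,5]}}

```text
time_s: 3.15
position: [0.5776, 0.231, 0.2448]
tcp_rot: [0.258, 0.966, 0.001, 0.001]
force: [-0.1, -3.0, 7.3]
finger_gap: 0.0352
finger_force: 31.3
```

```bash
python3 s.py; python3 -c "
from h import *
cv2.imwrite('pics/w2.png',r.read_camera('wrist'))"
```

```text
t 3.15 p [0.5776 0.231  0.2448] yaw 60.1 F [-0.1 -3.   7.3] M [-0.481  0.082  0.086] gap 0.0352 ff 31.3 j7 0.73
```

View pics/w2.png

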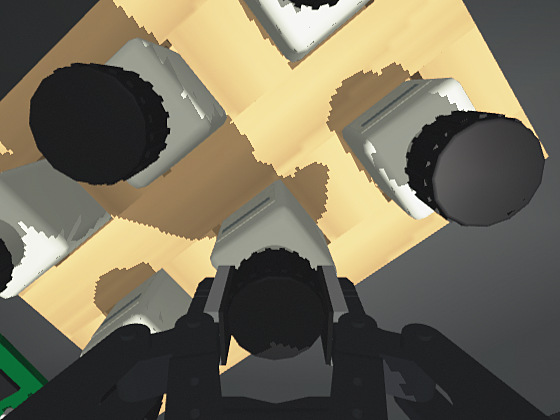

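Mz is about 0.085 N m after 30° with no rise, so this one is loose. I keep turning it clockwise.

Request:
{"method": "carry_out", "body": {"motion": [0,0,0,0,0,10,0,0,0,0,0,10,0,0,0,0,0,10]}}

```text
time_s: 3.58
position: [0.5776, 0.2303, 0.2449]
tcp_rot: [0.501, 0.866, 0.0, 0.001]
force: [-1.9, -4.0, 8.3]
finger_gap: 0.0349
finger_force: 31.4
```

```bash
python3 s.py
```

```text
t 3.58 p [0.5776 0.2303 0.2449] yaw 29.9 F [-1.9 -4.   8.3] M [-0.831  0.351  0.094] gap 0.0349 ff 31.4 j7 0.24
```

Request:
{"method": "carry_out", "body": {"motion": [0,0,0,0,0,10,0,0,0,0,0,10]}}

```text
time_s: 3.82
position: [0.5775, 0.23, 0.245]
tcp_rot: [0.643, 0.766, 0.0, 0.001]
force: [-1.8, -4.9, 9.2]
finger_gap: 0.0354
finger_force: 31.5
```

```bash
python3 s.py
```

```text
t 3.83 p [0.5775 0.23   0.245 ] yaw 9.9 F [-1.8 -4.9  9.2] M [-1.026  0.504  0.066] gap 0.0354 ff 31.5 j7 -0.09
```

Request:
{"method": "carry_out", "body": {"motion": [0,0,0,0,0,10,0,0,0,0,0,10]}}

```text
time_s: 4.08
position: [0.577, 0.2299, 0.2446]
tcp_rot: [0.766, 0.643, -0.001, 0.001]
force: [-1.9, -1.0, 4.3]
finger_gap: 0.0347
finger_force: 30.3
```

```bash
python3 s.py
```

```text
t 4.08 p [0.577  0.2299 0.2446] yaw -10.0 F [-1.9 -1.   4.3] M [-0.199  0.358  0.559] gap 0.0347 ff 30.3 j7 -0.41
```

Request:
{"method": "carry_out", "body": {"motion": [0,0,0,0,0,10,0,0,0,0,0,10]}}

```text
time_s: 4.32
position: [0.5774, 0.2324, 0.2444]
tcp_rot: [0.866, 0.501, 0.002, -0.0]
force: [0.7, -0.4, 4.4]
finger_gap: 0.0351
finger_force: 30.1
```

```bash
python3 s.py
```

```text
t 4.33 p [0.5774 0.2324 0.2444] yaw -29.9 F [ 0.7 -0.4  4.4] M [ 0.07  -0.298  0.623] gap 0.0351 ff 30.1 j7 -0.73
```

Mz jumped to 0.56–0.62 N m at the hard stop, so the cap is home. I release, regrip harder and lift.

Request:
{"method": "carry_out", "body": {"motion": [0,0,0,0,0,0,0,0,0,0,0,0], "fingers": 50}}

```text
time_s: 4.58
position: [0.5765, 0.2316, 0.2426]
tcp_rot: [0.864, 0.503, -0.0, -0.0]
force: [0.2, -0.6, -0.5]
finger_gap: 0.0501
finger_force: 0.0
```

Request:
{"method": "carry_out", "body": {"motion": [0,0,0,0,0,0,0,0,0,0,0,0,0,0,0,0,0,0], "fingers": 20, "force": 60}}

```text
time_s: 4.95
position: [0.5768, 0.2313, 0.2428]
tcp_rot: [0.865, 0.502, 0.0, 0.0]
force: [-0.2, 0.3, 0.8]
finger_gap: 0.0342
finger_force: 59.8
```

Request:
{"method": "carry_out", "body": {"motion": [0,0,-15,0,0,0,0,0,-30,0,0,0,0,0,-45,0,0,0,0,0,-40,0,0,0]}}

```text
time_s: 5.45
position: [0.5765, 0.2314, 0.3749]
tcp_rot: [0.865, 0.502, 0.0, -0.0]
force: [0.1, 0.5, -2.7]
finger_gap: 0.0342
finger_force: 60.3
```

```bash
cat >> h.py <<'E'
def slot(sx,sy,tr): # tray-local mm -> world m
    (cx,cy),_,a=tr; a=np.radians(a if a<45 else a-90); 
    return (np.array([cx,cy])+np.array([[np.cos(a),-np.sin(a)],[np.sin(a),np.cos(a)]])@[sx,sy])/1000
E
cat > go.py <<'E'
import sys
from h import *
t=tray();print("tray",np.round(np.r_[t[0],t[1],t[2]],1))
p=slot(float(sys.argv[1]),float(sys.argv[2]),t);print("slot",p.round(4))
print(rel([*p,.37],float(sys.argv[3])))
E
python3 s.py; python3 go.py 38 85 -30
```

```text
t 5.45 p [0.5765 0.2314 0.3749] yaw -29.7 F [ 0.1  0.5 -2.7] M [ 0.062 -0.067 -0.015] gap 0.0342 ff 60.3 j7 -0.79
tray [ 533.  -223.   161.4  281.     5. ]
slot [ 0.5635 -0.1351]
(array([-325.6,  169. ,    9.1]), array([ 0.2, -0.5,  0.3]))
```

Request:
{"method": "carry_out", "body": {"motion": [-30,16,0,0,0,0,-50,26,0,0,0,0,-50,26,0,0,0,0,-50,26,0,0,0,0,-50,26,0,0,0,0]}}

```text
time_s: 6.12
position: [0.5665, -0.0295, 0.3734]
tcp_rot: [0.865, 0.502, 0.0, -0.0]
force: [0.3, -0.8, -0.5]
finger_gap: 0.0349
finger_force: 60.3
```

Request:
{"method": "carry_out", "body": {"motion": [-50,26,0,0,0,0,-30,15,0,0,0,0,-15,8,0,0,0,0,0,0,0,0,0,0]}}

```text
time_s: 6.62
position: [0.5624, -0.1351, 0.3729]
tcp_rot: [0.865, 0.502, 0.0, -0.0]
force: [0.8, 0.5, -1.2]
finger_gap: 0.0343
finger_force: 60.3
```

Request:
{"method": "carry_out", "body": {"motion": [0,0,30,0,0,0,0,0,45,0,0,0,0,0,30,0,0,0,0,0,15,0,0,0,0,0,0,0,0,0]}}

```text
time_s: 7.25
position: [0.5627, -0.1331, 0.2521]
tcp_rot: [0.864, 0.503, -0.001, -0.001]
force: [0.5, -0.5, -1.3]
finger_gap: 0.0346
finger_force: 60.3
```

```bash
python3 s.py; python3 -c "
from h import *
cv2.imwrite('pics/s2.png',r.read_camera('side')[180:340,180:440].repeat(2,0).repeat(2,1))"
```

```text
t 7.25 p [ 0.5627 -0.1331  0.2521] yaw -29.6 F [ 0.5 -0.5 -1.3] M [-0.037 -0.001  0.009] gap 0.0346 ff 60.3 j7 -0.08
```

View pics/s2.png

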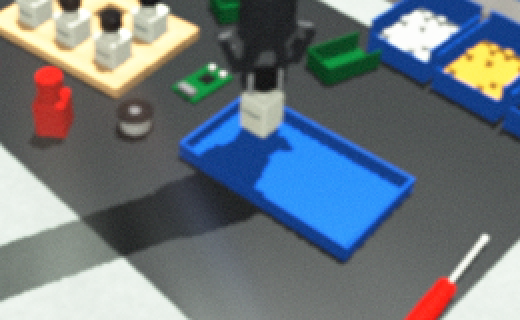

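The bottle hangs upright inside the tray's left end. I lower it the last millimetres and let go.

Request:
{"method": "carry_out", "body": {"motion": [0,0,4,0,0,0,0,0,3,0,0,0,0,0,0,0,0,0]}}

```text
time_s: 7.68
position: [0.5626, -0.1346, 0.2459]
tcp_rot: [0.865, 0.502, 0.0, -0.0]
force: [-0.0, 0.1, -1.5]
finger_gap: 0.0343
finger_force: 60.3
```

Request:
{"method": "carry_out", "body": {"motion": [0,0,0,0,0,0,0,0,0,0,0,0,0,0,0,0,0,0], "fingers": 65, "force": 30}}

```text
time_s: 8.05
position: [0.5627, -0.1346, 0.246]
tcp_rot: [0.865, 0.502, 0.0, 0.0]
force: [0.5, 0.2, 0.2]
finger_gap: 0.0649
finger_force: 0.0
```

Request:
{"method": "carry_out", "body": {"motion": [0,0,-30,0,0,0,0,0,-50,0,0,0,0,0,-20,0,0,0]}}

```text
time_s: 8.43
position: [0.5632, -0.1352, 0.3487]
tcp_rot: [0.865, 0.502, 0.002, 0.001]
force: [-0.0, -0.0, 0.5]
finger_gap: 0.065
finger_force: 0.0
```

```bash
python3 s.py; python3 -c "
from h import *
p=pocket(1,0);print(p,rel([*p,.34],80),rel([*p,.34],-29.6))"
```

```text
t 8.43 p [ 0.5632 -0.1352  0.3487] yaw -29.7 F [-0.  -0.   0.5] M [-0.011  0.034  0.033] gap 0.065 ff 0.0 j7 -0.15
[0.58996922 0.14336185] (array([ 255.2, -114.8,    8.8]), array([ 3.000e-01,  1.000e-01, -1.097e+02])) (array([ 255.2, -114.8,    8.8]), array([ 0.2, -0.1, -0.1]))
```

Request:
{"method": "carry_out", "body": {"motion": [30,-13,0,0,0,0,55,-25,0,0,0,0,55,-25,0,0,0,0,55,-25,0,0,0,0,45,-20,0,0,0,0]}}

```text
time_s: 9.05
position: [0.5872, 0.1305, 0.3452]
tcp_rot: [0.864, 0.503, -0.0, -0.0]
force: [0.1, -0.4, -0.5]
finger_gap: 0.0647
finger_force: 0.0
```

Request:
{"method": "carry_out", "body": {"motion": [15,-7,0,0,0,-7,0,0,0,0,0,-10,0,0,0,0,0,-10,0,0,0,0,0,-10,0,0,0,0,0,-10]}}

```text
time_s: 9.68
position: [0.5887, 0.144, 0.3451]
tcp_rot: [0.59, 0.807, -0.0, -0.0]
force: [0.5, 0.5, 0.1]
finger_gap: 0.0652
finger_force: 0.0
```

Request:
{"method": "carry_out", "body": {"motion": [0,0,0,0,0,-10,0,0,0,0,0,-3,0,0,0,0,0,0]}}

```text
time_s: 10.05
position: [0.5888, 0.1439, 0.3452]
tcp_rot: [0.498, 0.867, -0.0, -0.0]
force: [0.1, -0.3, -0.8]
finger_gap: 0.0647
finger_force: 0.0
```

```bash
sed -i 's/RACK=.*;RY/RACK=np.array([.5332,.2239]);RY/' h.py; cat > pk.py <<'E'
import sys
from h import *
p=pocket(int(sys.argv[1]),int(sys.argv[2]));st=r.read_state();y=R.from_quat(st["tcp_rot"]).as_matrix()[:,1]
print(p.round(4),rel([*p,.242],np.degrees(np.arctan2(y[1],y[0]))))
E
python3 s.py;python3 pk.py 1 0
```

```text
t 10.05 p [0.5888 0.1439 0.3452] yaw 30.3 F [ 0.1 -0.3 -0.8] M [-0.042 -0.022  0.036] gap 0.0647 ff 0.0 j7 0.37
[0.5896 0.1433] (array([ -1. ,   0.4, 103.2]), array([-0., -0., -0.]))
```

Request:
{"method": "carry_out", "body": {"motion": [-1,0,30,0,0,0,0,0,40,0,0,0,0,0,25,0,0,0,0,0,8,0,0,0,0,0,0,0,0,0]}}

```text
time_s: 10.68
position: [0.5895, 0.1431, 0.2427]
tcp_rot: [0.498, 0.867, -0.0, -0.0]
force: [0.1, 0.0, 0.8]
finger_gap: 0.065
finger_force: 0.0
```

Request:
{"method": "carry_out", "body": {"motion": [0,0,0,0,0,0,0,0,0,0,0,0,0,0,0,0,0,0,0,0,0,0,0,0], "fingers": 20}}

```text
time_s: 11.18
position: [0.5899, 0.143, 0.2441]
tcp_rot: [0.498, 0.867, 0.001, 0.001]
force: [-1.2, 0.1, 6.1]
finger_gap: 0.0352
finger_force: 30.0
```

Request:
{"method": "carry_out", "body": {"motion": [0,0,0,0,0,5,0,0,0,0,0,10,0,0,0,0,0,10]}}

```text
time_s: 11.55
position: [0.5895, 0.1424, 0.2433]
tcp_rot: [0.676, 0.737, -0.0, 0.0]
force: [-3.9, -2.9, 5.6]
finger_gap: 0.0352
finger_force: 30.6
```

```bash
python3 s.py
```

```text
t 11.55 p [0.5895 0.1424 0.2433] yaw 5.0 F [-3.9 -2.9  5.6] M [-0.529  0.711  0.838] gap 0.0352 ff 30.6 j7 0.01
```

Tight (0.84 N m at once). I let go and try the next bottle, near right.

Request:
{"method": "carry_out", "body": {"motion": [0,0,0,0,0,0,0,0,0,0,0,0,0,0,-20,0,0,0,0,0,-40,0,0,0], "fingers": 65}}

```text
time_s: 12.05
position: [0.5889, 0.143, 0.303]
tcp_rot: [0.673, 0.739, -0.001, -0.001]
force: [0.6, 0.3, 0.3]
finger_gap: 0.065
finger_force: 0.0
```

Request:
{"method": "carry_out", "body": {"motion": [-2,-40,0,0,0,0,-2,-48,0,0,0,0,0,0,0,0,0,0]}}

```text
time_s: 12.42
position: [0.4997, 0.1302, 0.3034]
tcp_rot: [0.673, 0.74, 0.0, -0.002]
force: [0.8, -0.0, 0.8]
finger_gap: 0.0649
finger_force: 0.0
```

```bash
python3 s.py;python3 pk.py 0 0
```

```text
t 12.43 p [0.4997 0.1302 0.3034] yaw 5.4 F [ 0.8 -0.   0.8] M [ 0.043 -0.004  0.003] gap 0.0649 ff 0.0 j7 -0.13
[0.5025 0.1304] (array([-0.3,  2.9, 61.4]), array([-0.1, -0.2, -0. ]))
```

Request:
{"method": "carry_out", "body": {"motion": [0,1,30,0,0,0,0,0,25,0,0,0,0,0,6,0,0,0,0,0,0,0,0,0]}}

```text
time_s: 12.92
position: [0.504, 0.131, 0.2424]
tcp_rot: [0.674, 0.739, 0.0, 0.0]
force: [0.2, -0.5, 0.5]
finger_gap: 0.0651
finger_force: 0.0
```

Request:
{"method": "carry_out", "body": {"motion": [0,0,0,0,0,0,0,0,0,0,0,0,0,0,0,0,0,0,0,0,0,0,0,0], "fingers": 20}}

```text
time_s: 13.42
position: [0.5036, 0.1312, 0.2428]
tcp_rot: [0.674, 0.739, 0.001, 0.0]
force: [-1.2, -0.3, 6.2]
finger_gap: 0.0352
finger_force: 29.6
```

Request:
{"method": "carry_out", "body": {"motion": [0,0,0,0,0,5,0,0,0,0,0,10,0,0,0,0,0,10]}}

```text
time_s: 13.8
position: [0.503, 0.1307, 0.242]
tcp_rot: [0.819, 0.574, -0.0, -0.0]
force: [0.3, -1.0, 0.7]
finger_gap: 0.0354
finger_force: 30.3
```

```bash
python3 s.py
```

```text
t 13.8 p [0.503  0.1307 0.242 ] yaw -20.0 F [ 0.3 -1.   0.7] M [-0.096  0.03   0.019] gap 0.0354 ff 30.3 j7 -0.5
```

Low moment, so it is loose. I go on turning.

Request:
{"method": "carry_out", "body": {"motion": [0,0,0,0,0,10,0,0,0,0,0,10]}}

```text
time_s: 14.05
position: [0.5032, 0.1311, 0.2418]
tcp_rot: [0.906, 0.423, 0.0, 0.0]
force: [1.8, 1.1, -0.3]
finger_gap: 0.0351
finger_force: 30.2
```

```bash
python3 s.py
```

```text
t 14.05 p [0.5032 0.1311 0.2418] yaw -39.9 F [ 1.8  1.1 -0.3] M [ 0.163 -0.15   0.23 ] gap 0.0351 ff 30.2 j7 -0.84
```

Request:
{"method": "carry_out", "body": {"motion": [0,0,0,0,0,10,0,0,0,0,0,10]}}

```text
time_s: 14.3
position: [0.5033, 0.131, 0.2418]
tcp_rot: [0.966, 0.259, 0.0, 0.0]
force: [0.8, -0.9, -1.5]
finger_gap: 0.0353
finger_force: 30.1
```

```bash
python3 s.py
```

```text
t 14.3 p [0.5033 0.131  0.2418] yaw -59.9 F [ 0.8 -0.9 -1.5] M [-0.214 -0.245  0.8  ] gap 0.0353 ff 30.1 j7 -1.17
```

Request:
{"method": "carry_out", "body": {"motion": [0,0,0,0,0,10,0,0,0,0,0,10]}}

```text
time_s: 14.55
position: [0.5039, 0.1307, 0.2421]
tcp_rot: [0.996, 0.088, 0.001, 0.001]
force: [1.5, -1.0, -0.0]
finger_gap: 0.0353
finger_force: 30.3
```

```bash
python3 s.py
```

```text
t 14.55 p [0.5039 0.1307 0.2421] yaw -80.0 F [ 1.5 -1.  -0. ] M [-0.226 -0.263 -0.026] gap 0.0353 ff 30.3 j7 -1.5
```

```bash
python3 s.py; python3 -c "
from h import *
a=r.read_camera('side')[130:240,160:300].repeat(3,0).repeat(3,1)
b=cv2.resize(r.read_camera('wrist'),(440,330))
cv2.imwrite('pics/c3.png',cv2.resize(np.hstack([a,b]),(800,308)))"
```

```text
t 14.55 p [0.5039 0.1307 0.2421] yaw -80.0 F [ 1.5 -1.  -0. ] M [-0.226 -0.263 -0.026] gap 0.0353 ff 30.3 j7 -1.5
```

View pics/c3.png

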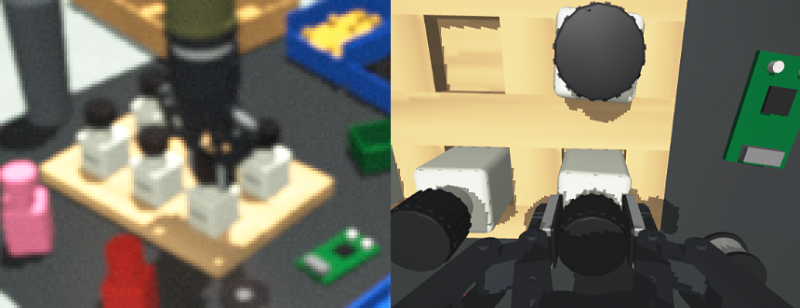

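Bottle still in its pocket. The moment reading rose to 0.8 and then dropped, so I turn a little further in small rows to see whether the stop holds.

Request:
{"method": "carry_out", "body": {"motion": [0,0,0,0,0,4]}}

```text
time_s: 14.78
position: [0.5038, 0.1307, 0.2422]
tcp_rot: [0.998, 0.056, 0.001, 0.0]
force: [1.1, -2.6, 1.0]
finger_gap: 0.0353
finger_force: 30.5
```

```bash
python3 s.py
```

```text
t 14.78 p [0.5038 0.1307 0.2422] yaw -83.6 F [ 1.1 -2.6  1. ] M [-0.704 -0.336  0.213] gap 0.0353 ff 30.5 j7 -1.56
```

Request:
{"method": "carry_out", "body": {"motion": [0,0,0,0,0,4]}}

```text
time_s: 14.9
position: [0.5038, 0.1305, 0.2422]
tcp_rot: [1.0, 0.021, 0.001, 0.0]
force: [0.2, -0.2, 1.7]
finger_gap: 0.0353
finger_force: 30.3
```

```bash
python3 s.py
```

```text
t 14.9 p [0.5038 0.1305 0.2422] yaw -87.6 F [ 0.2 -0.2  1.7] M [-0.008 -0.156  0.006] gap 0.0353 ff 30.3 j7 -1.62
```

Request:
{"method": "carry_out", "body": {"motion": [0,0,0,0,0,4]}}

```text
time_s: 15.02
position: [0.5038, 0.1304, 0.2422]
tcp_rot: [1.0, -0.014, 0.001, 0.0]
force: [2.1, -3.7, 2.2]
finger_gap: 0.0357
finger_force: 30.6
```

```bash
python3 s.py
```

```text
t 15.03 p [0.5038 0.1304 0.2422] yaw -91.6 F [ 2.1 -3.7  2.2] M [-0.845 -0.395  0.582] gap 0.0357 ff 30.6 j7 -1.69
```

The readings fluctuate as in stick-slip, so 0.019 alone doesn't prove it was loose. A loose cap that is now home will turn freely back anticlockwise and a tight one will not, so I test that with a firmer grip.

Request:
{"method": "carry_out", "body": {"motion": [0,0,0,0,0,0,0,0,0,0,0,-6,0,0,0,0,0,-8], "force": 60}}

```text
time_s: 15.4
position: [0.5035, 0.1306, 0.2421]
tcp_rot: [0.994, 0.11, 0.0, -0.0]
force: [0.5, -2.9, 4.5]
finger_gap: 0.0341
finger_force: 60.5
```

```bash
python3 s.py
```

```text
t 15.4 p [0.5035 0.1306 0.2421] yaw -77.4 F [ 0.5 -2.9  4.5] M [-0.563 -0.007 -1.599] gap 0.0341 ff 60.5 j7 -1.46
```

Request:
{"method": "carry_out", "body": {"motion": [0,0,0,0,0,-3]}}

```text
time_s: 15.52
position: [0.5034, 0.1309, 0.242]
tcp_rot: [0.991, 0.135, 0.0, -0.0]
force: [1.4, 0.1, 2.9]
finger_gap: 0.035
finger_force: 60.3
```

```bash
python3 s.py
```

```text
t 15.53 p [0.5034 0.1309 0.242 ] yaw -74.4 F [1.4 0.1 2.9] M [-0.038 -0.152  0.014] gap 0.035 ff 60.3 j7 -1.41
```

Request:
{"method": "carry_out", "body": {"motion": [0,0,0,0,0,-3]}}

```text
time_s: 15.65
position: [0.5035, 0.131, 0.242]
tcp_rot: [0.987, 0.161, 0.001, -0.0]
force: [0.9, -2.4, 3.0]
finger_gap: 0.0348
finger_force: 60.5
```

```bash
python3 s.py
```

```text
t 15.65 p [0.5035 0.131  0.242 ] yaw -71.5 F [ 0.9 -2.4  3. ] M [-0.541 -0.132 -0.221] gap 0.0348 ff 60.5 j7 -1.36
```

Request:
{"method": "carry_out", "body": {"motion": [0,0,0,0,0,-3]}}

```text
time_s: 15.78
position: [0.5034, 0.1306, 0.242]
tcp_rot: [0.983, 0.185, 0.0, -0.001]
force: [0.4, -1.3, -0.2]
finger_gap: 0.0341
finger_force: 60.1
```

```bash
python3 s.py
```

```text
t 15.78 p [0.5034 0.1306 0.242 ] yaw -68.6 F [ 0.4 -1.3 -0.2] M [-0.2    0.165  0.023] gap 0.0341 ff 60.1 j7 -1.31
```

Request:
{"method": "carry_out", "body": {"motion": [0,0,0,0,0,-3]}}

```text
time_s: 15.9
position: [0.503, 0.1303, 0.2419]
tcp_rot: [0.977, 0.211, -0.001, -0.0]
force: [-1.4, -2.6, 5.3]
finger_gap: 0.0346
finger_force: 60.6
```

```bash
python3 s.py
```

```text
t 15.9 p [0.503  0.1303 0.2419] yaw -65.6 F [-1.4 -2.6  5.3] M [-0.572  0.352 -1.145] gap 0.0346 ff 60.6 j7 -1.26
```

Moments reach −1.6 and −1.1 N m anticlockwise as well, so this cap is tight. It stays in the rack. Next is the near middle bottle, with a firmer grip and several samples.

Request:
{"method": "carry_out", "body": {"motion": [0,0,0,0,0,0,0,0,0,0,0,0,0,0,-20,0,0,0,0,0,-40,0,0,0], "fingers": 65}}

```text
time_s: 16.4
position: [0.5022, 0.1315, 0.3009]
tcp_rot: [0.977, 0.211, -0.002, 0.001]
force: [1.5, 0.1, 0.1]
finger_gap: 0.0649
finger_force: 0.0
```

Request:
{"method": "carry_out", "body": {"motion": [12,-42,0,0,0,0,12,-43,0,0,0,0,0,0,0,0,0,-10,0,0,0,0,0,-10,0,0,0,0,0,-10]}}

```text
time_s: 17.02
position: [0.4897, 0.219, 0.3015]
tcp_rot: [0.888, 0.46, -0.0, -0.0]
force: [-0.2, 1.0, 0.3]
finger_gap: 0.065
finger_force: 0.0
```

Request:
{"method": "carry_out", "body": {"motion": [0,0,0,0,0,-10,0,0,0,0,0,-10,0,0,0,0,0,-10,0,0,0,0,0,-10,0,0,0,0,0,-10]}}

```text
time_s: 17.65
position: [0.4898, 0.2188, 0.3015]
tcp_rot: [0.611, 0.792, -0.0, -0.0]
force: [0.4, -0.1, 0.4]
finger_gap: 0.065
finger_force: 0.0
```

Request:
{"method": "carry_out", "body": {"motion": [0,0,0,0,0,-10,0,0,0,0,0,-10,0,0,0,0,0,0]}}

```text
time_s: 18.02
position: [0.4899, 0.2187, 0.3015]
tcp_rot: [0.468, 0.884, -0.0, -0.0]
force: [0.1, 0.4, -0.6]
finger_gap: 0.065
finger_force: 0.0
```

```bash
python3 s.py;python3 pk.py 0 1
```

```text
t 18.02 p [0.4899 0.2187 0.3015] yaw 34.2 F [ 0.1  0.4 -0.6] M [-0.015 -0.018 -0.035] gap 0.065 ff 0.0 j7 0.22
[0.4897 0.2175] (array([-0.9, -0.8, 59.5]), array([-0., -0., -0.]))
```

Request:
{"method": "carry_out", "body": {"motion": [-1,-1,30,0,0,0,0,0,24,0,0,0,0,0,5,0,0,0,0,0,0,0,0,0]}}

```text
time_s: 18.52
position: [0.4899, 0.2172, 0.2429]
tcp_rot: [0.468, 0.884, -0.0, 0.0]
force: [1.2, -0.6, -0.2]
finger_gap: 0.0651
finger_force: 0.0
```

Request:
{"method": "carry_out", "body": {"motion": [0,0,0,0,0,0,0,0,0,0,0,0,0,0,0,0,0,0,0,0,0,0,0,0], "fingers": 20, "force": 50}}

```text
time_s: 19.02
position: [0.4902, 0.2171, 0.2438]
tcp_rot: [0.467, 0.884, 0.001, 0.0]
force: [-1.7, -0.7, 5.8]
finger_gap: 0.0347
finger_force: 49.6
```

Request:
{"method": "carry_out", "body": {"motion": [0,0,0,0,0,6,0,0,0,0,0,6]}}

```text
time_s: 19.27
position: [0.49, 0.2162, 0.2434]
tcp_rot: [0.558, 0.83, -0.001, 0.0]
force: [2.0, -1.2, -0.3]
finger_gap: 0.0349
finger_force: 50.3
```

```bash
python3 s.py
```

```text
t 19.27 p [0.49   0.2162 0.2434] yaw 22.2 F [ 2.  -1.2 -0.3] M [-0.126 -0.292  0.011] gap 0.0349 ff 50.3 j7 0.06
```

Request:
{"method": "carry_out", "body": {"motion": [0,0,0,0,0,3]}}

```text
time_s: 19.4
position: [0.49, 0.2165, 0.2433]
tcp_rot: [0.579, 0.815, -0.0, 0.0]
force: [-2.8, -4.3, 6.9]
finger_gap: 0.035
finger_force: 51.0
```

```bash
python3 s.py
```

```text
t 19.4 p [0.49   0.2165 0.2433] yaw 19.2 F [-2.8 -4.3  6.9] M [-0.714  0.639  0.406] gap 0.035 ff 51.0 j7 0.01
```

Request:
{"method": "carry_out", "body": {"motion": [0,0,0,0,0,3]}}

```text
time_s: 19.52
position: [0.4898, 0.2163, 0.2434]
tcp_rot: [0.6, 0.8, -0.001, 0.0]
force: [-2.8, -4.9, 4.7]
finger_gap: 0.0348
finger_force: 50.7
```

```bash
python3 s.py
```

```text
t 19.52 p [0.4898 0.2163 0.2434] yaw 16.3 F [-2.8 -4.9  4.7] M [-0.628  0.375  0.01 ] gap 0.0348 ff 50.7 j7 -0.03
```

Request:
{"method": "carry_out", "body": {"motion": [0,0,0,0,0,3]}}

```text
time_s: 19.65
position: [0.4899, 0.2166, 0.2433]
tcp_rot: [0.621, 0.784, -0.0, -0.0]
force: [-3.5, -2.7, 6.6]
finger_gap: 0.0348
finger_force: 51.1
```

```bash
python3 s.py
```

```text
t 19.65 p [0.4899 0.2166 0.2433] yaw 13.2 F [-3.5 -2.7  6.6] M [-0.667  0.716  0.362] gap 0.0348 ff 51.1 j7 -0.09
```

Request:
{"method": "carry_out", "body": {"motion": [0,0,0,0,0,3]}}

```text
time_s: 19.77
position: [0.4897, 0.2163, 0.2433]
tcp_rot: [0.641, 0.768, -0.001, 0.0]
force: [-3.3, -4.5, 4.3]
finger_gap: 0.0346
finger_force: 50.9
```

```bash
python3 s.py
```

```text
t 19.77 p [0.4897 0.2163 0.2433] yaw 10.3 F [-3.3 -4.5  4.3] M [-0.73   0.469  0.25 ] gap 0.0346 ff 50.9 j7 -0.13
```

0.41 and 0.36 N m within 24°: tight. Next is near left.

Request:
{"method": "carry_out", "body": {"motion": [0,0,0,0,0,0,0,0,0,0,0,0,0,0,-20,0,0,0,0,0,-40,0,0,0], "fingers": 65}}

```text
time_s: 20.27
position: [0.489, 0.217, 0.3018]
tcp_rot: [0.641, 0.768, -0.002, -0.0]
force: [1.2, 0.5, 0.7]
finger_gap: 0.0649
finger_force: 0.0
```

Request:
{"method": "carry_out", "body": {"motion": [44,1,0,0,0,0,44,2,0,0,0,0,0,0,0,0,0,-10,0,0,0,0,0,-10,0,0,0,0,0,-10]}}

```text
time_s: 20.9
position: [0.477, 0.3044, 0.3026]
tcp_rot: [0.417, 0.909, 0.0, 0.0]
force: [-0.0, 0.0, -0.2]
finger_gap: 0.0647
finger_force: 0.0
```

Request:
{"method": "carry_out", "body": {"motion": [0,0,0,0,0,0,0,0,0,0,0,0]}}

```text
time_s: 21.15
position: [0.4771, 0.3041, 0.3027]
tcp_rot: [0.421, 0.907, 0.0, -0.0]
force: [0.3, -1.8, -0.1]
finger_gap: 0.0649
finger_force: 0.0
```

```bash
python3 s.py;python3 pk.py 0 2
```

```text
t 21.15 p [0.4771 0.3041 0.3027] yaw 40.1 F [ 0.3 -1.8 -0.1] M [-0.038 -0.05  -0.018] gap 0.0649 ff 0.0 j7 0.2
[0.4768 0.3045] (array([ 0.5,  0.1, 60.7]), array([ 0., -0.,  0.]))
```

Request:
{"method": "carry_out", "body": {"motion": [0,0,30,0,0,0,0,0,25,0,0,0,0,0,5,0,0,0,0,0,0,0,0,0]}}

```text
time_s: 21.65
position: [0.4772, 0.3042, 0.243]
tcp_rot: [0.421, 0.907, 0.0, 0.0]
force: [-0.3, 0.2, 0.0]
finger_gap: 0.0651
finger_force: 0.0
```

Request:
{"method": "carry_out", "body": {"motion": [0,0,0,0,0,0,0,0,0,0,0,0,0,0,0,0,0,0,0,0,0,0,0,0], "fingers": 20, "force": 50}}

```text
time_s: 22.15
position: [0.4774, 0.3042, 0.2439]
tcp_rot: [0.42, 0.907, 0.001, 0.0]
force: [-0.7, -0.7, 6.1]
finger_gap: 0.0348
finger_force: 49.5
```

Request:
{"method": "carry_out", "body": {"motion": [0,0,0,0,0,6,0,0,0,0,0,6]}}

```text
time_s: 22.4
position: [0.4775, 0.3044, 0.2439]
tcp_rot: [0.514, 0.858, 0.001, 0.0]
force: [-0.9, -0.9, 5.8]
finger_gap: 0.0347
finger_force: 49.5
```

```bash
python3 s.py
```

```text
t 22.4 p [0.4775 0.3044 0.2439] yaw 28.1 F [-0.9 -0.9  5.8] M [-0.134  0.287  0.082] gap 0.0347 ff 49.5 j7 0.03
```

Request:
{"method": "carry_out", "body": {"motion": [0,0,0,0,0,3]}}

```text
time_s: 22.52
position: [0.4774, 0.3044, 0.2439]
tcp_rot: [0.536, 0.844, 0.001, 0.0]
force: [-0.8, -1.4, 4.9]
finger_gap: 0.0348
finger_force: 49.5
```

```bash
python3 s.py
```

```text
t 22.52 p [0.4774 0.3044 0.2439] yaw 25.2 F [-0.8 -1.4  4.9] M [-0.213  0.234  0.075] gap 0.0348 ff 49.5 j7 -0.02
```

Request:
{"method": "carry_out", "body": {"motion": [0,0,0,0,0,3]}}

```text
time_s: 22.65
position: [0.4774, 0.3044, 0.2439]
tcp_rot: [0.558, 0.83, 0.001, 0.0]
force: [-1.3, -0.7, 5.7]
finger_gap: 0.0349
finger_force: 49.5
```

```bash
python3 s.py
```

```text
t 22.65 p [0.4774 0.3044 0.2439] yaw 22.2 F [-1.3 -0.7  5.7] M [-0.206  0.276  0.074] gap 0.0349 ff 49.5 j7 -0.07
```

Request:
{"method": "carry_out", "body": {"motion": [0,0,0,0,0,3]}}

```text
time_s: 22.78
position: [0.4775, 0.3044, 0.2439]
tcp_rot: [0.579, 0.815, 0.001, 0.0]
force: [-0.5, -0.7, 5.7]
finger_gap: 0.0348
finger_force: 49.5
```

```bash
python3 s.py
```

```text
t 22.77 p [0.4775 0.3044 0.2439] yaw 19.2 F [-0.5 -0.7  5.7] M [-0.244  0.19   0.021] gap 0.0348 ff 49.5 j7 -0.12
```

Request:
{"method": "carry_out", "body": {"motion": [0,0,0,0,0,3]}}

```text
time_s: 22.9
position: [0.4774, 0.3043, 0.2439]
tcp_rot: [0.6, 0.8, 0.001, 0.0]
force: [-1.5, -0.4, 5.4]
finger_gap: 0.0347
finger_force: 49.5
```

```bash
python3 s.py
```

```text
t 22.9 p [0.4774 0.3043 0.2439] yaw 16.2 F [-1.5 -0.4  5.4] M [-0.244  0.246  0.064] gap 0.0347 ff 49.5 j7 -0.17
```

Steady 0.02–0.08 N m: loose. I screw it home.

Request:
{"method": "carry_out", "body": {"motion": [0,0,0,0,0,10,0,0,0,0,0,10]}}

```text
time_s: 23.15
position: [0.4774, 0.3043, 0.2439]
tcp_rot: [0.731, 0.682, 0.001, -0.0]
force: [-0.9, -0.5, 4.5]
finger_gap: 0.0346
finger_force: 49.5
```

```bash
python3 s.py
```

```text
t 23.15 p [0.4774 0.3043 0.2439] yaw -4.0 F [-0.9 -0.5  4.5] M [-0.28   0.25   0.097] gap 0.0346 ff 49.5 j7 -0.5
```

Request:
{"method": "carry_out", "body": {"motion": [0,0,0,0,0,10,0,0,0,0,0,10]}}

```text
time_s: 23.4
position: [0.4774, 0.3042, 0.2439]
tcp_rot: [0.839, 0.545, 0.001, -0.0]
force: [-1.4, -1.5, 6.0]
finger_gap: 0.0348
finger_force: 49.7
```

```bash
python3 s.py
```

```text
t 23.4 p [0.4774 0.3042 0.2439] yaw -24.0 F [-1.4 -1.5  6. ] M [-0.423  0.273  0.059] gap 0.0348 ff 49.7 j7 -0.83
```

Request:
{"method": "carry_out", "body": {"motion": [0,0,0,0,0,10]}}

```text
time_s: 23.52
position: [0.4771, 0.3041, 0.2437]
tcp_rot: [0.883, 0.47, -0.0, -0.0]
force: [-4.8, -1.1, 6.6]
finger_gap: 0.0346
finger_force: 50.8
```

```bash
python3 s.py
```

```text
t 23.52 p [0.4771 0.3041 0.2437] yaw -33.9 F [-4.8 -1.1  6.6] M [0.112 1.221 0.148] gap 0.0346 ff 50.8 j7 -0.99
```

Request:
{"method": "carry_out", "body": {"motion": [0,0,0,0,0,10]}}

```text
time_s: 23.65
position: [0.4773, 0.3047, 0.2436]
tcp_rot: [0.92, 0.392, 0.001, -0.0]
force: [-0.2, -1.8, 2.0]
finger_gap: 0.0346
finger_force: 50.6
```

```bash
python3 s.py
```

```text
t 23.65 p [0.4773 0.3047 0.2436] yaw -43.8 F [-0.2 -1.8  2. ] M [-0.293  0.063  0.964] gap 0.0346 ff 50.6 j7 -1.15
```

Request:
{"method": "carry_out", "body": {"motion": [0,0,0,0,0,10]}}

```text
time_s: 23.78
position: [0.4773, 0.3046, 0.2433]
tcp_rot: [0.951, 0.31, 0.001, -0.0]
force: [0.5, -1.0, 2.5]
finger_gap: 0.035
finger_force: 50.7
```

```bash
python3 s.py
```

```text
t 23.77 p [0.4773 0.3046 0.2433] yaw -53.9 F [ 0.5 -1.   2.5] M [-0.133 -0.13   0.477] gap 0.035 ff 50.7 j7 -1.31
```

Stop reached (0.96 and 0.48 N m). I release, regrip, lift and check the tray.

Request:
{"method": "carry_out", "body": {"motion": [0,0,0,0,0,0,0,0,0,0,0,0], "fingers": 50}}

```text
time_s: 24.02
position: [0.477, 0.3042, 0.2427]
tcp_rot: [0.95, 0.313, 0.0, -0.0]
force: [0.2, -0.1, 0.4]
finger_gap: 0.0499
finger_force: 0.0
```

Request:
{"method": "carry_out", "body": {"motion": [0,0,0,0,0,0,0,0,0,0,0,0,0,0,0,0,0,0], "fingers": 20, "force": 60}}

```text
time_s: 24.4
position: [0.4771, 0.3042, 0.2429]
tcp_rot: [0.95, 0.312, 0.0, -0.0]
force: [-0.5, -0.6, 2.6]
finger_gap: 0.0347
finger_force: 59.7
```

Request:
{"method": "carry_out", "body": {"motion": [0,0,-15,0,0,0,0,0,-30,0,0,0,0,0,-45,0,0,0,0,0,-40,0,0,0,0,0,0,0,0,0]}}

```text
time_s: 25.02
position: [0.4783, 0.304, 0.3766]
tcp_rot: [0.95, 0.311, 0.003, -0.002]
force: [-0.7, 1.1, -2.9]
finger_gap: 0.0345
finger_force: 60.3
```

```bash
python3 s.py; python3 go.py 38 0 -54; python3 -c "
from h import *
cv2.imwrite('pics/t4.png',r.read_camera('top')[150:310,80:460].repeat(2,0).repeat(2,1))"
```

```text
t 25.02 p [0.4783 0.304  0.3766] yaw -53.7 F [-0.7  1.1 -2.9] M [-0.004 -0.013 -0.023] gap 0.0345 ff 60.3 j7 -1.41
tray [ 533.  -222.9  161.6  280.7    4.9]
slot [ 0.5709 -0.2197]
(array([-234.6,  477.4,    3.2]), array([-0.1, -0.2,  0.3]))
```

View pics/t4.png

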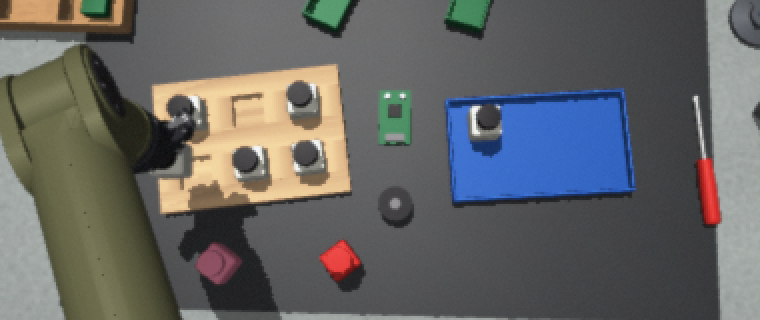

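Bottle 1 stands in the tray's upper-left corner. The tray hasn't moved and bottle 2 is in the gripper. I carry it to the middle far slot.

Request:
{"method": "carry_out", "body": {"motion": [-14,28,0,0,0,0,-25,50,0,0,0,0,-25,51,0,0,0,0,-25,51,0,0,0,0,-25,51,0,0,0,0]}}

```text
time_s: 25.75
position: [0.5211, 0.0472, 0.3714]
tcp_rot: [0.95, 0.311, -0.001, -0.0]
force: [1.3, 0.0, -1.6]
finger_gap: 0.0347
finger_force: 60.3
```

Request:
{"method": "carry_out", "body": {"motion": [-25,51,0,0,0,0,-25,51,0,0,0,0,-25,51,0,0,0,0,-24,50,0,0,0,0,-14,28,0,0,0,0]}}

```text
time_s: 26.38
position: [0.5658, -0.2072, 0.3713]
tcp_rot: [0.951, 0.309, -0.002, 0.0]
force: [0.0, 0.4, -1.3]
finger_gap: 0.0348
finger_force: 60.4
```

Request:
{"method": "carry_out", "body": {"motion": [-7,15,0,0,0,0,0,0,0,0,0,0,0,0,0,0,0,0]}}

```text
time_s: 26.75
position: [0.5704, -0.2183, 0.3719]
tcp_rot: [0.95, 0.312, -0.001, -0.001]
force: [0.5, 0.0, -1.0]
finger_gap: 0.0345
finger_force: 60.6
```

```bash
python3 s.py; python3 -c "
from h import *
print(rel([.5709,-.2197,.252],-53.7))"
```

```text
t 26.75 p [ 0.5704 -0.2183  0.3719] yaw -53.7 F [ 0.5  0.  -1. ] M [ 0.037 -0.007 -0.064] gap 0.0345 ff 60.6 j7 -0.32
(array([ -0.3,   1.6, 119.9]), array([-0.1,  0. ,  0. ]))
```

Request:
{"method": "carry_out", "body": {"motion": [0,1,30,0,0,0,0,0,45,0,0,0,0,0,30,0,0,0,0,0,14,0,0,0,0,0,4,0,0,0]}}

```text
time_s: 27.38
position: [0.5716, -0.2188, 0.2494]
tcp_rot: [0.95, 0.312, -0.0, -0.0]
force: [0.7, 0.3, -1.8]
finger_gap: 0.0347
finger_force: 60.7
```

Request:
{"method": "carry_out", "body": {"motion": [0,0,3,0,0,0,0,0,0,0,0,0,0,0,0,0,0,0]}}

```text
time_s: 27.75
position: [0.5717, -0.2198, 0.2475]
tcp_rot: [0.95, 0.312, 0.001, 0.0]
force: [-0.1, 0.3, -1.7]
finger_gap: 0.035
finger_force: 60.7
```

Request:
{"method": "carry_out", "body": {"motion": [0,0,0,0,0,0,0,0,0,0,0,0,0,0,0,0,0,0], "fingers": 60}}

```text
time_s: 28.12
position: [0.5716, -0.2197, 0.247]
tcp_rot: [0.95, 0.312, 0.0, 0.0]
force: [0.3, 0.8, -0.4]
finger_gap: 0.0598
finger_force: 0.0
```

Request:
{"method": "carry_out", "body": {"motion": [0,0,-30,0,0,0,0,0,-50,0,0,0,0,0,-20,0,0,0,0,0,0,0,0,0]}}

```text
time_s: 28.62
position: [0.5718, -0.2199, 0.3479]
tcp_rot: [0.95, 0.312, 0.001, 0.0]
force: [-0.3, -0.8, -1.1]
finger_gap: 0.0599
finger_force: 0.0
```

```bash
python3 s.py; python3 -c "
from h import *
p=pocket(1,2);print(p,rel([*p,.34],-53.7))"
```

```text
t 28.62 p [ 0.5718 -0.2199  0.3479] yaw -53.7 F [-0.3 -0.8 -1.1] M [-0.011  0.018  0.013] gap 0.0599 ff 0.0 j7 -0.3
[0.56388899 0.31737826] (array([ 311.8, -437.6,    7.8]), array([ 0.1, -0.1,  0. ]))
```

Request:
{"method": "carry_out", "body": {"motion": [16,-24,0,0,0,0,33,-46,0,0,0,0,33,-46,0,0,0,0,33,-46,0,0,0,0,33,-46,0,0,0,0]}}

```text
time_s: 29.25
position: [0.5666, 0.0378, 0.3448]
tcp_rot: [0.95, 0.312, -0.001, -0.0]
force: [1.2, 0.5, 1.0]
finger_gap: 0.0601
finger_force: 0.0
```

Request:
{"method": "carry_out", "body": {"motion": [33,-46,0,0,0,0,33,-46,0,0,0,0,33,-46,0,0,0,0,33,-46,0,0,0,0,32,-46,0,0,0,0]}}

```text
time_s: 29.88
position: [0.5627, 0.32, 0.3444]
tcp_rot: [0.95, 0.312, -0.001, 0.0]
force: [0.9, -0.4, 1.2]
finger_gap: 0.0601
finger_force: 0.0
```

Request:
{"method": "carry_out", "body": {"motion": [0,0,0,0,0,-6,0,0,0,0,0,-10,0,0,0,0,0,-10,0,0,0,0,0,-10,0,0,0,0,0,-10], "fingers": 65}}

```text
time_s: 30.5
position: [0.5629, 0.3181, 0.3442]
tcp_rot: [0.751, 0.66, -0.002, -0.0]
force: [-0.2, -0.7, 0.4]
finger_gap: 0.0649
finger_force: 0.0
```

Request:
{"method": "carry_out", "body": {"motion": [0,0,0,0,0,-10,0,0,0,0,0,-10,0,0,0,0,0,-10,0,0,0,0,0,-10,0,0,0,0,0,-8]}}

```text
time_s: 31.12
position: [0.5629, 0.3181, 0.3441]
tcp_rot: [0.418, 0.909, -0.002, -0.001]
force: [1.1, 0.8, 0.1]
finger_gap: 0.0648
finger_force: 0.0
```

Request:
{"method": "carry_out", "body": {"motion": [0,0,0,0,0,0,0,0,0,0,0,0]}}

```text
time_s: 31.38
position: [0.5633, 0.318, 0.3455]
tcp_rot: [0.421, 0.907, -0.001, -0.0]
force: [-0.4, 0.6, 0.7]
finger_gap: 0.0647
finger_force: 0.0
```

```bash
python3 s.py;python3 pk.py 1 2; python3 -c "
from h import *
t=tray();print(np.round(np.r_[t[0],t[1],t[2]],1))"
```

```text
t 31.38 p [0.5633 0.318  0.3455] yaw 40.2 F [-0.4  0.6  0.7] M [ 0.004 -0.047 -0.055] gap 0.0647 ff 0.0 j7 0.32
[0.5639 0.3174] (array([ -0.9,   0.2, 103.5]), array([-0.1, -0. , -0. ]))
[ 533.  -222.8  161.5  281.     5. ]
```

Request:
{"method": "carry_out", "body": {"motion": [-1,0,30,0,0,0,0,0,40,0,0,0,0,0,25,0,0,0,0,0,8,0,0,0,0,0,0,0,0,0]}}

```text
time_s: 32.05
position: [0.5643, 0.3174, 0.2438]
tcp_rot: [0.42, 0.907, -0.0, 0.0]
force: [0.1, 0.6, -0.3]
finger_gap: 0.0648
finger_force: 0.0
```

Request:
{"method": "carry_out", "body": {"motion": [0,0,0,0,0,0,0,0,0,0,0,0,0,0,0,0,0,0,0,0,0,0,0,0], "fingers": 20, "force": 50}}

```text
time_s: 32.55
position: [0.5647, 0.3173, 0.2452]
tcp_rot: [0.42, 0.907, 0.001, 0.0]
force: [-0.7, -2.2, 6.6]
finger_gap: 0.0347
finger_force: 49.7
```

Request:
{"method": "carry_out", "body": {"motion": [0,0,0,0,0,6,0,0,0,0,0,6]}}

```text
time_s: 32.8
position: [0.5647, 0.3174, 0.2451]
tcp_rot: [0.514, 0.858, 0.001, 0.0]
force: [-1.4, -1.3, 5.8]
finger_gap: 0.0347
finger_force: 49.6
```

```bash
python3 s.py
```

```text
t 32.8 p [0.5647 0.3174 0.2451] yaw 28.1 F [-1.4 -1.3  5.8] M [-0.116  0.249  0.065] gap 0.0347 ff 49.6 j7 0.18
```

Request:
{"method": "carry_out", "body": {"motion": [0,0,0,0,0,3]}}

```text
time_s: 32.92
position: [0.5647, 0.3174, 0.2452]
tcp_rot: [0.536, 0.844, 0.001, 0.0]
force: [-1.7, -1.7, 6.5]
finger_gap: 0.0344
finger_force: 49.6
```

```bash
python3 s.py
```

```text
t 32.92 p [0.5647 0.3174 0.2452] yaw 25.2 F [-1.7 -1.7  6.5] M [-0.236  0.254  0.065] gap 0.0344 ff 49.6 j7 0.13
```

Request:
{"method": "carry_out", "body": {"motion": [0,0,0,0,0,3]}}

```text
time_s: 33.05
position: [0.5647, 0.3174, 0.2452]
tcp_rot: [0.558, 0.83, 0.001, 0.0]
force: [-1.4, -0.5, 5.9]
finger_gap: 0.0352
finger_force: 49.6
```

```bash
python3 s.py
```

```text
t 33.05 p [0.5647 0.3174 0.2452] yaw 22.2 F [-1.4 -0.5  5.9] M [-0.236  0.204  0.04 ] gap 0.0352 ff 49.6 j7 0.08
```

Request:
{"method": "carry_out", "body": {"motion": [0,0,0,0,0,3]}}

```text
time_s: 33.17
position: [0.5647, 0.3174, 0.2452]
tcp_rot: [0.579, 0.815, 0.001, 0.0]
force: [-2.1, -0.8, 5.7]
finger_gap: 0.0346
finger_force: 49.6
```

```bash
python3 s.py
```

```text
t 33.17 p [0.5647 0.3174 0.2452] yaw 19.2 F [-2.1 -0.8  5.7] M [-0.203  0.289  0.053] gap 0.0346 ff 49.6 j7 0.04
```

Request:
{"method": "carry_out", "body": {"motion": [0,0,0,0,0,3]}}

```text
time_s: 33.3
position: [0.5647, 0.3174, 0.2452]
tcp_rot: [0.6, 0.8, 0.001, 0.0]
force: [-1.2, -0.8, 6.4]
finger_gap: 0.0345
finger_force: 49.6
```

```bash
python3 s.py
```

```text
t 33.3 p [0.5647 0.3174 0.2452] yaw 16.2 F [-1.2 -0.8  6.4] M [-0.19   0.267  0.077] gap 0.0345 ff 49.6 j7 -0.01
```

Steady at about 0.06 N m: loose. I screw it home.

Request:
{"method": "carry_out", "body": {"motion": [0,0,0,0,0,10,0,0,0,0,0,10]}}

```text
time_s: 33.55
position: [0.5647, 0.3173, 0.2452]
tcp_rot: [0.731, 0.682, 0.001, 0.0]
force: [-0.6, -1.5, 5.5]
finger_gap: 0.0346
finger_force: 49.6
```

```bash
python3 s.py
```

```text
t 33.55 p [0.5647 0.3173 0.2452] yaw -4.0 F [-0.6 -1.5  5.5] M [-0.341  0.186  0.086] gap 0.0346 ff 49.6 j7 -0.33
```

Request:
{"method": "carry_out", "body": {"motion": [0,0,0,0,0,10,0,0,0,0,0,10]}}

```text
time_s: 33.8
position: [0.5644, 0.3173, 0.2449]
tcp_rot: [0.838, 0.546, 0.0, 0.0]
force: [-0.9, 0.0, 2.7]
finger_gap: 0.0346
finger_force: 50.2
```

```bash
python3 s.py
```

```text
t 33.8 p [0.5644 0.3173 0.2449] yaw -23.9 F [-0.9  0.   2.7] M [-0.258  0.183  0.85 ] gap 0.0346 ff 50.2 j7 -0.64
```

Request:
{"method": "carry_out", "body": {"motion": [0,0,0,0,0,10]}}

```text
time_s: 33.92
position: [0.5645, 0.3182, 0.2447]
tcp_rot: [0.882, 0.47, 0.001, -0.0]
force: [-1.0, 1.4, -0.7]
finger_gap: 0.0346
finger_force: 50.2
```

```bash
python3 s.py
```

```text
t 33.92 p [0.5645 0.3182 0.2447] yaw -33.9 F [-1.   1.4 -0.7] M [0.299 0.132 0.106] gap 0.0346 ff 50.2 j7 -0.8
```

Request:
{"method": "carry_out", "body": {"motion": [0,0,0,0,0,10]}}

```text
time_s: 34.05
position: [0.565, 0.3187, 0.2448]
tcp_rot: [0.92, 0.392, 0.002, -0.0]
force: [-1.0, -3.3, 1.2]
finger_gap: 0.0345
finger_force: 50.4
```

```bash
python3 s.py
```

```text
t 34.05 p [0.565  0.3187 0.2448] yaw -43.8 F [-1.  -3.3  1.2] M [-0.853  0.136  0.816] gap 0.0345 ff 50.4 j7 -0.96
```

Request:
{"method": "carry_out", "body": {"motion": [0,0,0,0,0,10]}}

```text
time_s: 34.17
position: [0.5646, 0.3178, 0.2447]
tcp_rot: [0.951, 0.311, 0.001, 0.0]
force: [-1.2, -0.8, 1.2]
finger_gap: 0.0348
finger_force: 50.6
```

```bash
python3 s.py
```

```text
t 34.17 p [0.5646 0.3178 0.2447] yaw -53.8 F [-1.2 -0.8  1.2] M [-0.353  0.063 -0.023] gap 0.0348 ff 50.6 j7 -1.11
```

Request:
{"method": "carry_out", "body": {"motion": [0,0,0,0,0,10]}}

```text
time_s: 34.3
position: [0.565, 0.3176, 0.2446]
tcp_rot: [0.974, 0.226, 0.002, 0.0]
force: [6.8, 0.5, -0.5]
finger_gap: 0.0346
finger_force: 50.4
```

```bash
python3 s.py
```

```text
t 34.3 p [0.565  0.3176 0.2446] yaw -63.8 F [ 6.8  0.5 -0.5] M [ 0.229 -1.343  0.775] gap 0.0346 ff 50.4 j7 -1.27
```

The stop holds, with repeated 0.8 N m readings. I lift this one and take it to the right far slot.

Request:
{"method": "carry_out", "body": {"motion": [0,0,0,0,0,0,0,0,0,0,0,0], "fingers": 50}}

```text
time_s: 34.55
position: [0.564, 0.3174, 0.2435]
tcp_rot: [0.973, 0.229, -0.0, -0.0]
force: [0.6, 0.3, 0.6]
finger_gap: 0.0503
finger_force: 0.0
```

Request:
{"method": "carry_out", "body": {"motion": [0,0,0,0,0,0,0,0,0,0,0,0,0,0,0,0,0,0], "fingers": 20, "force": 60}}

```text
time_s: 34.92
position: [0.5642, 0.3174, 0.2439]
tcp_rot: [0.974, 0.228, 0.0, -0.0]
force: [-1.4, 0.6, 2.4]
finger_gap: 0.0345
finger_force: 59.9
```

Request:
{"method": "carry_out", "body": {"motion": [0,0,-15,0,0,0,0,0,-30,0,0,0,0,0,-45,0,0,0,0,0,-40,0,0,0,0,0,0,0,0,0]}}

```text
time_s: 35.55
position: [0.5654, 0.3168, 0.3781]
tcp_rot: [0.974, 0.227, 0.003, -0.001]
force: [-0.3, -0.2, -1.7]
finger_gap: 0.0346
finger_force: 60.2
```

```bash
python3 s.py; python3 go.py 38 -85 -63.8; python3 -c "
from h import *
cv2.imwrite('pics/t5.png',r.read_camera('top')[150:310,80:460].repeat(2,0).repeat(2,1))"
```

```text
t 35.55 p [0.5654 0.3168 0.3781] yaw -63.7 F [-0.3 -0.2 -1.7] M [-0.034 -0.01  -0.056] gap 0.0346 ff 60.2 j7 -1.33
tray [ 533.  -222.8  161.6  281.     4.9]
slot [ 0.5782 -0.3043]
(array([-263. ,  562.9,    4.5]), array([-0. , -0.2,  0.1]))
```

View pics/t5.png

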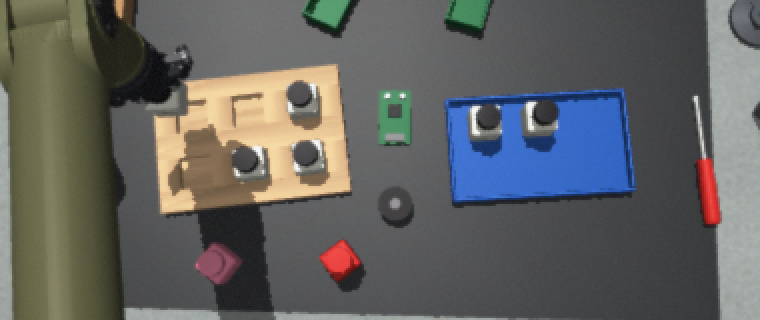

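Two bottles stand in the tray and three in the rack. The tray hasn't moved.

Request:
{"method": "carry_out", "body": {"motion": [-10,22,0,0,0,0,-24,51,0,0,0,0,-24,51,0,0,0,0,-24,51,0,0,0,0,-24,51,0,0,0,0]}}

```text
time_s: 36.28
position: [0.5682, 0.0642, 0.3724]
tcp_rot: [0.974, 0.227, -0.001, 0.0]
force: [-0.1, -0.5, -1.8]
finger_gap: 0.0349
finger_force: 60.0
```

Request:
{"method": "carry_out", "body": {"motion": [-24,51,0,0,0,0,-24,51,0,0,0,0,-24,51,0,0,0,0,-24,51,0,0,0,0,-24,51,0,0,0,0]}}

```text
time_s: 36.9
position: [0.5731, -0.2168, 0.3725]
tcp_rot: [0.974, 0.227, -0.001, -0.001]
force: [0.1, -0.3, -2.0]
finger_gap: 0.0345
finger_force: 60.1
```

Request:
{"method": "carry_out", "body": {"motion": [-24,51,0,0,0,0,-13,30,0,0,0,0,0,0,0,0,0,0,0,0,0,0,0,0]}}

```text
time_s: 37.4
position: [0.5767, -0.3031, 0.3727]
tcp_rot: [0.974, 0.227, -0.001, -0.001]
force: [-0.2, -0.2, -1.4]
finger_gap: 0.0349
finger_force: 60.9
```

```bash
python3 s.py; python3 -c "
from h import *
print(rel([.5782,-.3043,.246],-63.7))"
```

```text
t 37.4 p [ 0.5767 -0.3031  0.3727] yaw -63.8 F [-0.2 -0.2 -1.4] M [ 0.041 -0.066  0.05 ] gap 0.0349 ff 60.9 j7 -0.33
(array([  1. ,   2. , 126.7]), array([-0.1,  0.1, -0.1]))
```

Request:
{"method": "carry_out", "body": {"motion": [0,1,30,0,0,0,0,0,45,0,0,0,0,0,30,0,0,0,0,0,14,0,0,0,0,0,5,0,0,0]}}

```text
time_s: 38.02
position: [0.5782, -0.3029, 0.2494]
tcp_rot: [0.974, 0.228, -0.0, -0.0]
force: [1.0, -0.4, -1.4]
finger_gap: 0.0346
finger_force: 60.7
```

Request:
{"method": "carry_out", "body": {"motion": [0,0,3,0,0,0,0,0,0,0,0,0,0,0,0,0,0,0]}}

```text
time_s: 38.4
position: [0.5782, -0.3042, 0.2476]
tcp_rot: [0.974, 0.228, 0.001, 0.0]
force: [-0.0, 0.5, -2.6]
finger_gap: 0.0342
finger_force: 60.7
```

Request:
{"method": "carry_out", "body": {"motion": [0,0,0,0,0,0,0,0,0,0,0,0,0,0,0,0,0,0], "fingers": 60}}

```text
time_s: 38.78
position: [0.578, -0.3041, 0.247]
tcp_rot: [0.974, 0.227, 0.0, 0.0]
force: [0.7, 0.2, -1.3]
finger_gap: 0.0601
finger_force: 0.0
```

Request:
{"method": "carry_out", "body": {"motion": [0,0,-30,0,0,0,0,0,-50,0,0,0,0,0,-50,0,0,0,0,0,-30,0,0,0]}}

```text
time_s: 39.28
position: [0.5779, -0.3045, 0.4097]
tcp_rot: [0.974, 0.227, 0.001, 0.001]
force: [1.0, 0.2, -0.4]
finger_gap: 0.0601
finger_force: 0.0
```

Request:
{"method": "carry_out", "body": {"motion": [-20,20,0,0,0,0,-40,40,0,0,0,0,-40,40,0,0,0,0,-20,20,0,0,0,0,0,0,0,0,0,0]}}

```text
time_s: 39.9
position: [0.5208, -0.4677, 0.4068]
tcp_rot: [0.974, 0.225, -0.001, 0.001]
force: [-0.0, 0.1, 0.8]
finger_gap: 0.0598
finger_force: 0.0
```

```bash
python3 s.py; python3 -c "
from h import *
t=r.read_camera('top')[150:310,80:460].repeat(2,0).repeat(2,1)
s=cv2.resize(r.read_camera('side')[110:350,120:480],(760,507))[:290]
cv2.imwrite('pics/f6.png',np.vstack([t,cv2.resize(s,(760,270))])[:600])"
```

```text
t 39.9 p [ 0.5208 -0.4677  0.4068] yaw -64.0 F [-0.   0.1  0.8] M [ 0.01  -0.015  0.015] gap 0.0598 ff 0.0 j7 -0.09
```

View pics/f6.png

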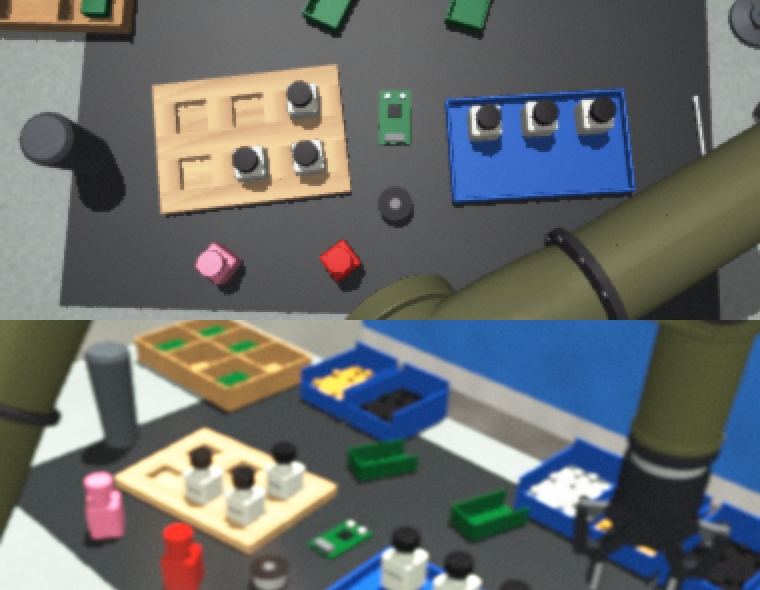

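Three bottles stand upright in the tray and three remain seated in their rack pockets. The tumbler, board, reel, decoys and housings are where they were, and the robot is clear.

```bash
python3 -c "
from cell import r
print(r.finish_job())"
```

```text
the job is handed in; nothing more can be done
None
```

I handed the job in: the three loose caps are screwed home and those bottles stand upright in the blue tray, and the three tight-capped bottles are in their own rack pockets; no verdict came back.

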